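Close the loaded waffle iron and turn it over

ROBOT

A 7-joint arm with a two-finger parallel gripper is mounted at the origin on the work surface. World frame = base frame: x ahead of the robot, y to its left, z up, the work surface at z = 0. Lengths are in m, angles in rad, forces in N, time in s.
With the tool pointing down it reaches from about 0.425 to 0.95 m from the base axis. Payload 4.7 kg.
Tool frame: the origin (TCP) lies at the very end of the fingers, on their centre line; the grasp point (between the pads) lies 19 mm behind it (arm.pinch_z is the z of the grasp point in the tool frame, in m); z points along the fingers, y is the direction in which the jaws open and shut (so a half turn about z gives the same grasp; the last joint's range is limited). The gripper opens to 87 mm and grips with 3 to 60 N. Pads are 19 mm wide; open, the fingers measure 117 mm over their backs; the gripper's body (75 mm by 190 mm) begins 51 mm behind the grasp point.
Start: joints at [1.093, 0.469, -0.049, 1.532, 0.024, 1.141, -0.082], TCP at [0.293, -0.608, 0.223] pointing down, gripper open.
Joint ranges: [-2.59, 2.59], [-0.33, 1.99], [-1.39, 1.29], [0.1, 2.45], [-1.04, 4.18], [0.21, 1.99], [-2.66, 2.66]. Speed limits (rad/s): [2.57, 2.57, 3.14, 3.14, 3.14, 3.14, 3.14].

INTERFACE

Orientations are given as a rotation vector (axis times angle).
In Python, from station import readout, viewer, arm gives the robot as it stands.
- The arm moves only by the tool step_arm, never from a script. Its argument "commands" is a list of rows, each an object with "turn": the turn, a rotation vector about the tool's x, y, z in degrees, a list of three; "offset": the shift along the tool's x, y, z in cm, a list of three; "gripper": the closure, from -1 (fully open) to 1 (shut). In form: [{"turn": [ax, ay, az], "offset": [tx, ty, tz], "gripper": gripper}, ...]. A call has 1 to 10 rows; each row is the pose to reach, as a shift and turn from the pose commanded when the call began, along the tool's axes at that moment; what a row does not reach only later rows make up. A row lasts 1/12 s, in which the tool goes at most 41.7 mm and 7.16 degrees, less where a joint would pass 70% of its speed; a pose out of reach is approached as far as the arm can. A call with a gripper value outside its range is refused whole. The fingers move at their own pace and stop on an object; "newtons" is the grip in N (left out, the last holds). Time passes only in rows, so rows that repeat a pose let the fingers close. It gives the time, the measured TCP pose, the force and the opening at its end, in the units of the state.
- readout.observe(): the state, without advancing time (a new reading comes with each control period).
- viewer.camera(name): name is "scene" or "top" or "wrist"; returns a dict with "image" (384x512x3 uint8, red, green, blue), "range_z" (384x512 float32, m along the optical axis (not along the pixel's ray), 0 where there is no reading), "mtx" (3x3 intrinsics, pixels), "xyz" and "attitude" of the camera in the world. Camera axes: x right, y down, z forward; pixel columns grow to the right and rows downward; lengths in m; the calibration is good to about 2 mm. The wrist camera is an equidistant fisheye: a pixel r from the principal point sees the ray r / f radians off the axis. A picture is of the moment at which its call begins.
- arm.sign_off(): hands the job in, once; it reports no verdict.
The state is a dict: "clock": time; "qpos": joint angles; "qvel": joint speeds; "effort": joint torques, N m; "tcp_pos": TCP position; "tcp_rot": TCP orientation; "wrist_force": force on the tool from outside, world axes, zero at the start; "moment": the same for the moment, N m; "width": finger opening in m.
Only numpy, scipy, OpenCV 4.12 (cv2) and the standard library are available. Lean on these libraries where they do the work, as an engineer would, in place of code of your own. Each camera call takes 0.05 s, during which the arm holds its last target.

TASK

One of the two small waffle irons on the steel worktop has a waffle lying in it. Close the lid of that iron fully onto the waffle while the iron is still the right way up, then turn the closed iron right over on its stand, so that it rests level and upside down with the waffle shut inside. Leave the other, empty iron as it is.

Things in the scene. Friction and masses are not known exactly. Their poses are not given: they have to be found in the camera images.
- waffle: Rigid, crisp square waffle, 96 x 96 x 16 mm, golden brown, loose in the lower plate of the iron to use. Origin: centre of its underside, z up at the start.
- iron_center (a point): Middle of the loaded iron, 100 mm up, fixed to its lower plate, which turns about y; -x points to the handle, z up at the start (down once turned over). Dark metal clamshell 124 x 124 mm, closed z -16 to +14 mm; lower tray floor z -10, rim z 0. It turns between two posts at y +-88 mm (12 mm thick, tops 115 mm up) on a fixed base 150 x 200 mm.
- iron_handle (a point): Middle of its handle: black bar 14 mm thick, 84 mm long along y, at (-108, 0, 0) mm from iron_center, on the robot's side; open gap of 39 mm between bar and plate, arms at its ends. It turns one way only: up, over the top and down on the far side, half a turn stop to stop. Stiff (2 to 4 N here), stays where left; the bar may turn between fingers that hold it from above.
- iron_lid (a joint): Its lid in rad: 0 closed, 1.0 to 1.45 at the start, stop at 1.55. Hinge line along y at (+62, 0, 0) mm from iron_center, away from the handle. Lid 124 x 124 mm, flat outer face 14 mm outside the hinge plane, free edge 124 mm from the hinge; no handle, push the outer face. Stiff hinge (2 to 5 N at the free edge): stays at any angle, also upside down.
- spare_lid_edge (a point): Middle of the free edge of the raised lid of the other iron, identical in build but empty, which must be left as it is.
Things that resemble listed ones, but are neither listed nor needed, are in the scene too. Of the things that look like the waffle, the middle-sized one is meant.

How it is judged:
On the way:
1. the lid of the loaded iron is closed on the waffle while the iron is still the right way up (value of joint iron_lid below 0.12 rad and angle between iron_center's own z axis and vertical below 0.3 rad and distance between waffle and iron_center below 0.03 m), for 0.2 s.
At the end, for the whole second after the job is handed in: The iron with the waffle is upside down, within about 11 degrees of level (0.2 rad), its lid closed to within 0.15 rad, the waffle shut inside (origin within 30 mm of the iron's middle) and at rest (angle between iron_center's own z axis and vertical above 2.94 rad and value of joint iron_lid below 0.15 rad and distance between waffle and iron_center below 0.03 m and linear speed of waffle below 0.02 m/s); the robot touches nothing.
It fails at once if the lid edge of the empty iron moves more than 30 mm (distance of spare_lid_edge from where it was at the start of the episode above 0.03 m).
It also fails if it takes over 64 s, if anything falls off the work surface, if the arm or the gripper's body presses on something with over 40 N, if the wrist force passes 120 N, or if a joint passes its speed limit or range.

## Working session

There is one attempt and no reset: what is moved stays moved. The work goes in short steps, Python scripts to look and compute and a tool call to move; the robot and the scene stay as the last step left them, time stands still between calls to the robot, and variables do not carry over. Pictures are saved under pics/ and viewed, and the job is handed in when it is done.

Besides the shell and the picture viewer there is one more tool, called as name(argument=value, ...), one argument or row to a line, values as JSON. step_arm: Moves the arm, as the interface text tells. Its arguments: {"type":"object","properties":{"commands":{"type":"array","items":{"type":"object","properties":{"turn":{"type":"array","items":{"type":"number"}},"offset":{"type":"array","items":{"type":"number"}},"gripper":{"type":"number"}}}},"newtons":{"type":"number"}},"required":["commands"]}

```bash
mkdir -p pics; ls; python3 - <<'E'
from station import readout, viewer, arm
import cv2,numpy as np
s=readout.observe();print(s)
for n in("scene","top"):
    c=viewer.camera(n);cv2.imwrite(f"pics/{n}0.png",c["image"][:,:,::-1]);np.savez(f"pics/{n}0.npz",**{k:c[k] for k in c})
    print(n,c["mtx"],c["xyz"],c["attitude"])
E
```

```text
pics
{'clock': 0.0, 'qpos': array([ 1.09307838,  0.4694591 , -0.04861661,  1.53364855,  0.02411561,
        1.14099761, -0.08229084]), 'qvel': array([ 0.00084985,  0.00041922, -0.00187844, -0.00051387,  0.00058032,
       -0.00072397, -0.00109355]), 'effort': array([-9.48254637e-04, -5.07965827e+01, -8.11193604e-02, -2.36154932e+01,
       -6.13927119e-02,  3.79297393e-02,  1.74475522e-04]), 'tcp_pos': array([ 0.2926497 , -0.60761784,  0.22150681]), 'tcp_rot': array([-3.06098312e+00, -6.98785731e-01,  7.85096210e-04]), 'wrist_force': array([-0.29615917,  0.26049048,  0.24574307]), 'moment': array([-0.01086698, -0.08789817, -0.04097374]), 'width': 0.08686423422496883}
scene [[424.13083115   0.         258.29389572]
 [  0.         424.13083115 188.53005443]
 [  0.           0.           1.        ]] [1.02714625 0.1363508  0.91163565] [-1.61527168 -2.22463308  0.63241186]
top [[398.49959976   0.         257.93292398]
 [  0.         398.49959976 192.30961907]
 [  0.           0.           1.        ]] [ 0.43535486 -0.0396427   0.86833653] [-2.15813143  2.14013145 -0.1021922 ]
```

View pics/scene0.png

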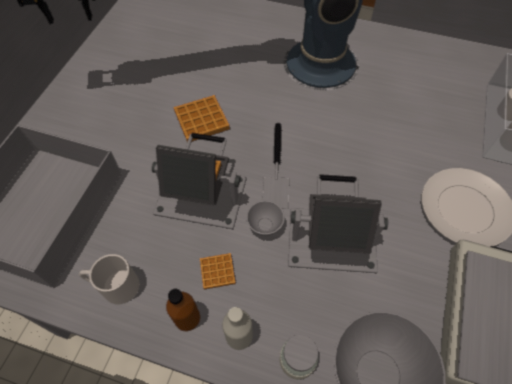

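View pics/top0.png

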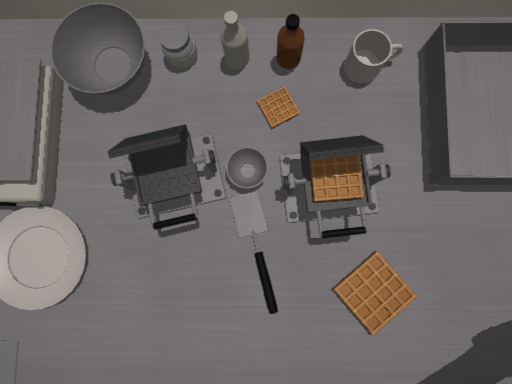

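Waffle candidates in the top view are the small one loose at (278,107), the middle-sized one in the right iron at (337,179), and the large one loose at (375,293). The right iron is therefore the loaded one. The left iron at (168,185) is empty. Next I'll check with a close crop and measure.

```bash
cat > h.py <<'E'
import numpy as np,cv2
from scipy.spatial.transform import Rotation as R
def load(n): return dict(np.load(f"pics/{n}.npz"))
def cloud(c):
    h,w=c["range_z"].shape;u,v=np.meshgrid(np.arange(w),np.arange(h));z=c["range_z"];m=c["mtx"]
    p=np.stack([(u-m[0,2])/m[0,0]*z,(v-m[1,2])/m[1,1]*z,z],-1)
    return p@R.from_rotvec(c["attitude"]).as_matrix().T+c["xyz"]
E
python3 - <<'E'
from h import *
c=load("top0");P=cloud(c)
im=c["image"][100:260,250:420][:,:,::-1]
cv2.imwrite("pics/crop0.png",cv2.resize(im,None,fx=3.5,fy=3.5,interpolation=cv2.INTER_CUBIC))
for uv in[(278,107),(337,179),(375,293),(344,232),(325,234),(362,231),(290,180),(385,171),(304,147),(380,150),(340,140),(288,160),(367,157),(293,214),(372,210)]:
    print(uv,P[uv[1],uv[0]].round(4))
g=c["image"].astype(int);reg=np.zeros(g.shape[:2],bool)
reg[150:210,300:375]=1
m=reg&(g[...,0]-g[...,2]>60);q=P[m];print("waffle",q.mean(0),q[:,2].min(),q[:,2].max(), cv2.minAreaRect(q[:,:2].astype(np.float32)*1000))
reg[:]=0;reg[222:242,315:370]=1
m=reg&(g.sum(2)<110)&(P[...,2]>.07);q=P[m];print("bar",len(q),q.mean(0),np.percentile(q[:,2],[5,50,95]),cv2.minAreaRect(q[:,:2].astype(np.float32)*1000))
# highpoints grid
for v in range(132,240,4): print(v,(P[v,282:396:6,2]*1000).astype(int))
E
```

```text
(278, 107) [ 0.7291 -0.0616  0.0096]
(337, 179) [ 0.5528 -0.173   0.1074]
(375, 293) [ 0.3286 -0.2628  0.0221]
(344, 232) [ 0.4515 -0.1845  0.1088]
(325, 234) [ 0.4474 -0.1488  0.1084]
(362, 231) [ 0.4537 -0.2193  0.1049]
(290, 180) [ 0.5493 -0.0824  0.1136]
(385, 171) [ 0.5676 -0.2629  0.1145]
(304, 147) [ 0.6011 -0.1044  0.1674]
(380, 150) [ 0.5851 -0.2256  0.2161]
(340, 140) [ 0.6211 -0.1738  0.1404]
(288, 160) [ 0.6084 -0.0838  0.0136]
(367, 157) [ 0.6167 -0.2558  0.0101]
(293, 214) [ 0.4906 -0.0943  0.0172]
(372, 210) [ 0.5012 -0.2642  0.0089]
waffle [ 0.53817417 -0.17457477  0.10554615] 0.08818757543393518 0.868336525651899 ((514.4024658203125, -123.3952865600586), (73.64208984375, 218.240478515625), 24.698373794555664)
bar 290 [ 0.45165793 -0.18280564  0.10575706] [0.10223553 0.10597417 0.10846786] ((451.7724304199219, -183.65170288085938), (13.404168128967285, 81.47354125976562), 6.817678928375244)
132 [-3 -1  0  0  1  1  0  0 -2  0  0  3  0 -2 -1  2 -2 -1  0]
136 [ -1 868   0  -2   1   0  -3   3   1   2   0   0 109 116  -2   1   2   0
   0]
140 [ -1   0   0   0   0   0 109 1
[... 1320 characters left out ...]
90  89  90  90  88  90  90 102 100 101  13   0  -2
   0]
208 [  1   9   9  10  11  89 100  96 100 101  96   9   9  97  11  14  10   3
   2]
212 [  0  11  13   8   8   8 100   9   8   7   9   9   8  99  10  10   8  -1
   0]
216 [  0  10  13   8  10  11 100  12  10   6   9   1   3   2  -1   0   0   0
   0]
220 [ 2  8 10  9  9 -1 98 -1  0  0  0 -1  0  0  0  0  0  0  1]
224 [  0   2   1   0   0   0 101  -1  -1   1   1   0   0   0  -1   0   1  -1
   1]
228 [  0  -1   2   0   3   4 102  -1   1   2   0 102 103 104 105   2   0   0
   1]
232 [  0   0  -3   0   0   0  -4 106 108 108 106 105 106 106  -1   0  -2   0
  -1]
236 [  0   0   0   0  -1   1   0 105 104 105   2  -1   0   2   1   0   1   0
   0]
```

```bash
python3 - <<'E'
from h import *
c=load("scene0");im=c["image"][110:250,130:270][:,:,::-1]
cv2.imwrite("pics/crop1.png",cv2.resize(im,None,fx=4,fy=4,interpolation=cv2.INTER_CUBIC))
P=cloud(c)
for uv in[(163,150),(214,158),(160,198),(212,204),(185,180),(195,137),(222,140)]: print(uv,P[uv[1],uv[0]].round(4))
E
```

```text
(163, 150) [ 0.5928 -0.2107  0.2177]
(214, 158) [ 0.5787 -0.105   0.2165]
(160, 198) [ 0.6001 -0.2592  0.0107]
(212, 204) [ 0.6244 -0.1026  0.1066]
(185, 180) [ 0.6129 -0.1633  0.1573]
(195, 137) [ 0.4608 -0.2112  0.1024]
(222, 140) [ 0.4494 -0.1455  0.1027]
```

View pics/crop0.png

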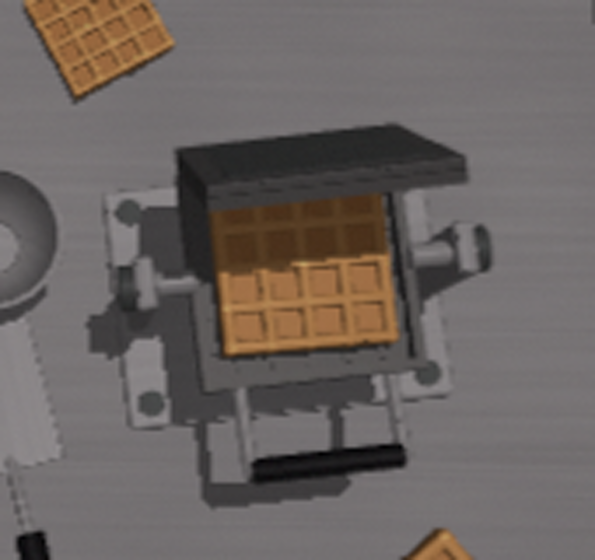

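View pics/crop1.png

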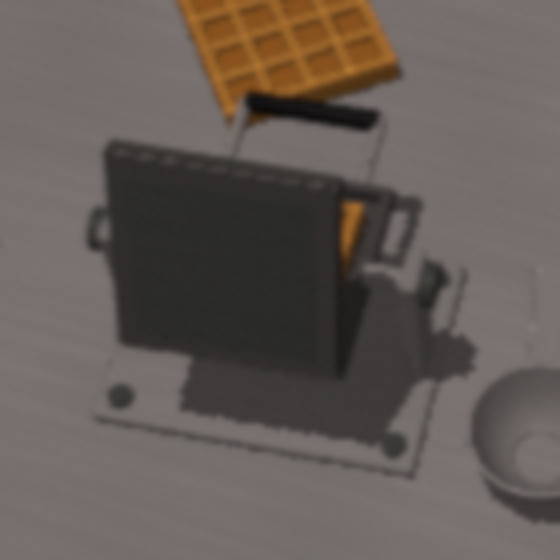

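The crops confirm it: the right iron holds a waffle in its tray, and its lid is up at about 1.15 rad. Its centre is about (0.559,-0.172) with yaw about 6.3°. I'll write the move calculator, then push the lid with closed fingers from the far side.

```bash
cat >> h.py <<'E'
C=np.array([.559,-.172]);YAW=np.radians(6.3)
def w(lx,ly,z):
    c,s=np.cos(YAW),np.sin(YAW);return np.array([C[0]+c*lx-s*ly,C[1]+s*lx+c*ly,z])
def down(yawx): # tool x axis heading, z down
    c,s=np.cos(yawx),np.sin(yawx);return R.from_matrix(np.array([[c,s,0],[s,-c,0],[0,0,-1]]).astype(float))
def rel(p,rot,pts,goal=None):
    r0=R.from_rotvec(rot)
    for q in pts: print("off cm",(r0.inv().apply(np.array(q)-p)*100).round(1))
    if goal is not None: print("turn deg",np.degrees((r0.inv()*goal).as_rotvec()).round(1))
E
python3 - <<'E'
from h import *
from station import readout
s=readout.observe();r0=R.from_rotvec(s["tcp_rot"]);print(r0.as_matrix().round(3))
for k in (0,np.pi): rel(s["tcp_pos"],s["tcp_rot"],[w(.0,-.0,.32),w(.07,0,.30),w(.07,0,.20)],down(YAW+k))
for k in (np.pi/2,-np.pi/2): rel(s["tcp_pos"],s["tcp_rot"],[],down(YAW+k))
E
```

```text
[[ 0.901  0.434 -0.001]
 [ 0.434 -0.901  0.002]
 [-0.    -0.002 -1.   ]]
off cm [ 42.9 -27.7  -9.8]
off cm [ 49.5 -25.4  -7.8]
off cm [ 49.5 -25.4   2.2]
turn deg [-0.1  0.  19.4]
off cm [ 42.9 -27.7  -9.8]
off cm [ 49.5 -25.4  -7.8]
off cm [ 49.5 -25.4   2.2]
turn deg [-0.000e+00 -1.000e-01 -1.606e+02]
turn deg [ -0.1  -0.1 -70.6]
turn deg [-1.000e-01  1.000e-01  1.094e+02]
```

step_arm(
  commands=[
    {"turn": [0,0,0],"offset": [0,0,-4],"gripper": 1},
    {"turn": [0,0,0],"offset": [0,0,-8],"gripper": 1},
    {"turn": [0,0,5],"offset": [4,-2,-10],"gripper": 1},
    {"turn": [0,0,10],"offset": [8,-4,-10],"gripper": 1},
    {"turn": [0,0,15],"offset": [12,-6,-10],"gripper": 1},
    {"turn": [0,0,19.4],"offset": [15,-8,-10],"gripper": 1},
    {"turn": [0,0,19.4],"offset": [18.5,-10,-10],"gripper": 1},
    {"turn": [0,0,19.4],"offset": [22,-12,-10],"gripper": 1},
    {"turn": [0,0,19.4],"offset": [25.5,-14,-10],"gripper": 1},
    {"turn": [0,0,19.4],"offset": [29,-16,-10],"gripper": 1},
  ],
  newtons=20,
)

```text
clock: 0.93
tcp_pos: [0.4843, -0.3376, 0.3223]
tcp_rot: [-3.137, -0.173, 0.001]
wrist_force: [-0.1, -0.4, 0.5]
width: 0.0283
```

```bash
python3 - <<'E'
from h import *
from station import readout
s=readout.observe();print(s["tcp_pos"],s["qpos"].round(2))
rel(s["tcp_pos"],s["tcp_rot"],[w(.0,-.0,.32),w(.075,0,.32),w(.075,0,.21)],down(YAW))
E
```

```text
[ 0.48428621 -0.33761205  0.32228732] [ 0.64  0.27 -0.13  1.6   0.04  1.28 -0.96]
off cm [  9.2 -15.6   0.2]
off cm [ 16.7 -15.6   0.2]
off cm [ 16.8 -15.6  11.2]
turn deg [-0.  0.  0.]
```

step_arm(
  commands=[
    {"offset": [3,-2,0],"turn": [0,0,0],"gripper": 1},
    {"offset": [6,-4,0],"turn": [0,0,0],"gripper": 1},
    {"offset": [9,-6.5,0],"turn": [0,0,0],"gripper": 1},
    {"offset": [12,-9,0],"turn": [0,0,0],"gripper": 1},
    {"offset": [14.5,-12,0],"turn": [0,0,0],"gripper": 1},
    {"offset": [16.8,-15.6,0],"turn": [0,0,0],"gripper": 1},
    {"offset": [16.8,-15.6,3],"turn": [0,0,0],"gripper": 1},
    {"offset": [16.8,-15.6,6],"turn": [0,0,0],"gripper": 1},
    {"offset": [16.8,-15.6,9],"turn": [0,0,0],"gripper": 1},
    {"offset": [16.8,-15.6,11.2],"turn": [0,0,0],"gripper": 1},
  ],
)

```text
clock: 1.77
tcp_pos: [0.6322, -0.1655, 0.2073]
tcp_rot: [-3.136, -0.174, 0.006]
wrist_force: [-0.5, -0.3, -0.8]
width: 0.0002
```

```bash
python3 - <<'E'
from h import *
from station import readout,viewer
s=readout.observe();print(s["tcp_pos"],s["width"],s["wrist_force"])
for n in("scene","top"):
    c=viewer.camera(n);cv2.imwrite(f"pics/{n}1.png",c["image"][:,:,::-1])
H=.062
pts=[]
for a in (60,50,40,30,20,10,5,0):
    a=np.radians(a);r=.105
    x=H-r*np.cos(a)+.014*np.sin(a)+.009; z=.1+r*np.sin(a)+.014*np.cos(a)
    pts.append(w(x,0,z))
rel(s["tcp_pos"],s["tcp_rot"],pts)
E
```

```text
[ 0.63219977 -0.16550308  0.20725896] 0.000174460929148698 [-0.47081444 -0.30299936 -0.8068933 ]
off cm [-4.3 -0.2  0.9]
off cm [-5.9 -0.2  1.8]
off cm [-7.4 -0.2  2.9]
off cm [-8.6 -0.2  4.3]
off cm [-9.6 -0.2  5.9]
off cm [-10.3  -0.2   7.6]
off cm [-10.6  -0.2   8.5]
off cm [-10.7  -0.2   9.4]
```

View pics/scene1.png

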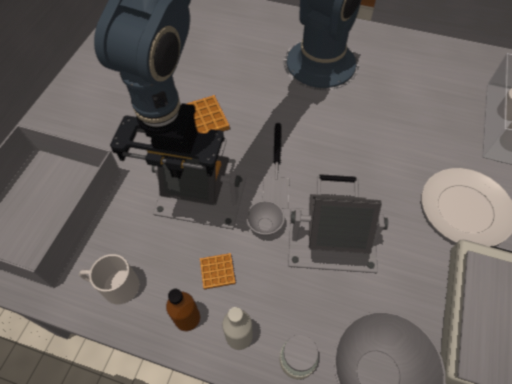

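```bash
python3 - <<'E'
from h import *
c=load("scene0")
for p in ([.6322,-.1655,.207],[.6322,-.1655,.277]):
    q=R.from_rotvec(c["attitude"]).inv().apply(np.array(p)-c["xyz"]);print(c["mtx"]@q/q[2])
im=cv2.imread("pics/scene1.png")[100:230,110:260];cv2.imwrite("pics/crop2.png",cv2.resize(im,None,fx=4,fy=4,interpolation=cv2.INTER_CUBIC))
E
```

```text
[176.42254454 173.92438401   1.        ]
[170.1586996  153.00342247   1.        ]
```

View pics/crop2.png

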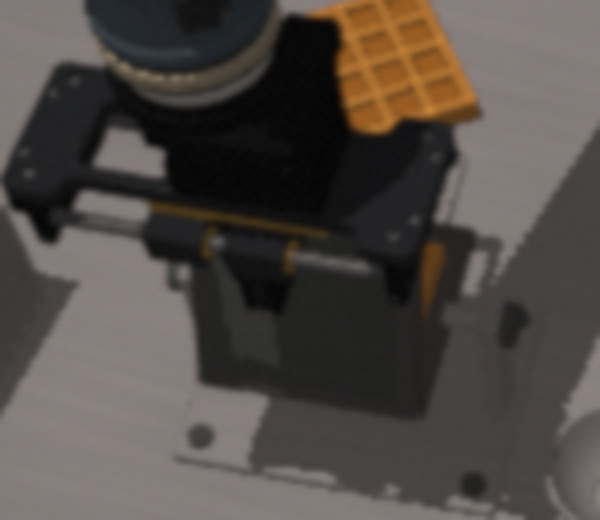

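View pics/top1.png

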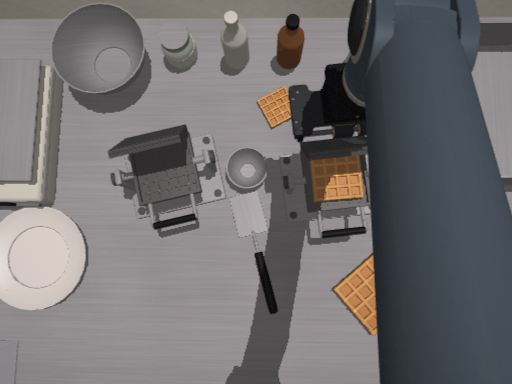

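The close crop at (265,290) shows the fingertips behind the outer face of the lid, clear of it. I'll start the push.

step_arm(
  commands=[
    {"offset": [-1.5,-0.2,0.5],"turn": [0,0,0],"gripper": 1},
    {"offset": [-3,-0.2,0.7],"turn": [0,0,0],"gripper": 1},
    {"offset": [-4.3,-0.2,0.9],"turn": [0,0,0],"gripper": 1},
    {"offset": [-5.1,-0.2,1.3],"turn": [0,0,0],"gripper": 1},
    {"offset": [-5.9,-0.2,1.8],"turn": [0,0,0],"gripper": 1},
    {"offset": [-6.6,-0.2,2.3],"turn": [0,0,0],"gripper": 1},
    {"offset": [-7.4,-0.2,2.9],"turn": [0,0,0],"gripper": 1},
    {"offset": [-8.0,-0.2,3.6],"turn": [0,0,0],"gripper": 1},
    {"offset": [-8.6,-0.2,4.3],"turn": [0,0,0],"gripper": 1},
    {"offset": [-8.6,-0.2,4.3],"turn": [0,0,0],"gripper": 1},
  ],
)

```text
clock: 2.7
tcp_pos: [0.5454, -0.1741, 0.1654]
tcp_rot: [-3.136, -0.171, 0.007]
wrist_force: [-0.8, -0.2, 0.3]
width: 0.0
```

```bash
python3 - <<'E'
from h import *
from station import readout,viewer
s=readout.observe();print(s["tcp_pos"],s["width"],s["wrist_force"])
for n in("scene",):
    c=viewer.camera(n);cv2.imwrite(f"pics/{n}2.png",cv2.resize(c["image"][100:240,100:270,::-1],None,fx=3,fy=3))
H=.062
pts=[]
for a in (30,20,10,5,0,-2):
    a=np.radians(a);r=.105
    x=H-r*np.cos(a)+.014*np.sin(a)+.009; z=.1+r*np.sin(a)+.014*np.cos(a)
    pts.append(w(x,0,z))
rel(s["tcp_pos"],s["tcp_rot"],pts)
E
```

```text
[ 0.54540319 -0.17405818  0.16540865] 2.1801031596172513e-05 [-0.76269539 -0.23834664  0.2552806 ]
off cm [ 0.1 -0.1  0.1]
off cm [-0.9 -0.1  1.6]
off cm [-1.6 -0.1  3.3]
off cm [-1.8 -0.1  4.2]
off cm [-2.  -0.1  5.1]
off cm [-2.  -0.   5.5]
```

View pics/scene2.png

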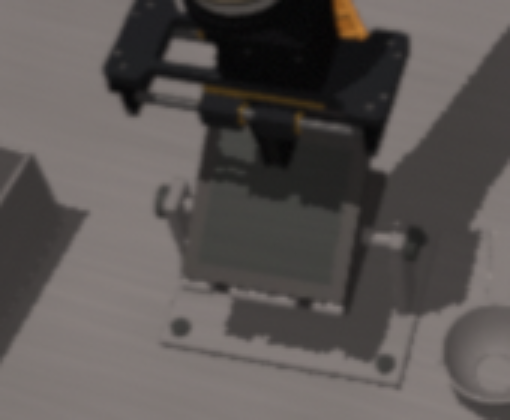

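The lid is closing with the finger on its outer face at (275,150). I'll carry on down.

step_arm(
  commands=[
    {"offset": [-0.5,0,0.8],"turn": [0,0,0],"gripper": 1},
    {"offset": [-0.9,0,1.6],"turn": [0,0,0],"gripper": 1},
    {"offset": [-1.3,0,2.4],"turn": [0,0,0],"gripper": 1},
    {"offset": [-1.6,0,3.2],"turn": [0,0,0],"gripper": 1},
    {"offset": [-1.8,0,4.0],"turn": [0,0,0],"gripper": 1},
    {"offset": [-2.0,0,4.5],"turn": [0,0,0],"gripper": 1},
    {"offset": [-2.0,0,4.8],"turn": [0,0,0],"gripper": 1},
    {"offset": [-2.0,0,5.0],"turn": [0,0,0],"gripper": 1},
    {"offset": [-2.0,0,5.0],"turn": [0,0,0],"gripper": 1},
  ],
)

```text
clock: 3.5
tcp_pos: [0.5273, -0.1756, 0.1168]
tcp_rot: [-3.136, -0.173, 0.003]
wrist_force: [0.6, 0.3, 0.4]
width: 0.001
```

step_arm(
  commands=[
    {"offset": [0,0,0.1],"turn": [0,0,0],"gripper": 1},
    {"offset": [0,0,0.2],"turn": [0,0,0],"gripper": 1},
    {"offset": [0,0,0.3],"turn": [0,0,0],"gripper": 1},
    {"offset": [0,0,0.4],"turn": [0,0,0],"gripper": 1},
    {"offset": [0,0,0.4],"turn": [0,0,0],"gripper": 1},
  ],
)

```text
clock: 3.92
tcp_pos: [0.5277, -0.1755, 0.1144]
tcp_rot: [-3.137, -0.173, 0.001]
wrist_force: [-4.0, 1.0, 8.1]
width: 0.0001
```

```bash
python3 - <<'E'
from h import *
from station import readout,viewer
s=readout.observe();print(s["tcp_pos"],s["width"],s["wrist_force"])
c=viewer.camera("scene");cv2.imwrite("pics/scene3.png",cv2.resize(c["image"][100:240,100:270,::-1],None,fx=3,fy=3))
P=cloud(c)
# lid slope: points with z .095-.16 in iron region
q=P.reshape(-1,3);d=q[:,:2]-C;cy,sy=np.cos(YAW),np.sin(YAW);lx=d@[cy,sy];ly=d@[-sy,cy]
m=(abs(ly)<.05)&(lx<.05)&(lx>-.06)&(q[:,2]<.15)&(q[:,2]>.08)
for lo in np.arange(-.06,.06,.01):
    k=m&(lx>=lo)&(lx<lo+.01); print(round(lo,3),k.sum(),np.median(q[k,2]).round(4) if k.any() else None)
E
```

```text
[ 0.52771251 -0.17550203  0.11435403] 0.00010766008403085875 [-3.99528132  0.98464398  8.11220065]
-0.06 44 0.1145
-0.05 86 0.1151
-0.04 121 0.115
-0.03 211 0.1161
-0.02 156 0.1153
-0.01 152 0.1151
0.0 167 0.1153
0.01 165 0.115
0.02 164 0.1151
0.03 171 0.1153
0.04 175 0.1152
0.05 0 None
```

View pics/scene3.png

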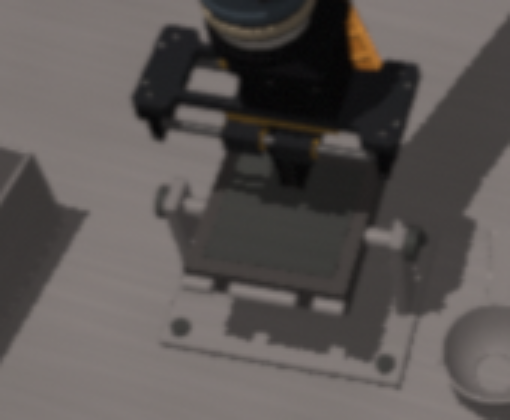

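The lid is flat at 115 mm, so it is fully closed, and the stop force is 8 N. I'll hold briefly, then rise.

step_arm(
  commands=[
    {"offset": [0,0,0],"turn": [0,0,0],"gripper": 1},
    {"offset": [0,0,0],"turn": [0,0,0],"gripper": 1},
    {"offset": [0,0,0],"turn": [0,0,0],"gripper": 1},
    {"offset": [0,0,-2],"turn": [0,0,0],"gripper": 1},
    {"offset": [0,0,-5],"turn": [0,0,0],"gripper": 1},
    {"offset": [0,0,-8],"turn": [0,0,0],"gripper": -0.2},
    {"offset": [0,0,-10],"turn": [0,0,0],"gripper": -0.2},
    {"offset": [0,0,-10],"turn": [0,0,0],"gripper": -0.2},
  ],
)

```text
clock: 4.63
tcp_pos: [0.5313, -0.1762, 0.2184]
tcp_rot: [3.134, 0.173, 0.015]
wrist_force: [0.5, -0.8, 0.1]
width: 0.013
```

```bash
python3 - <<'E'
from h import *
from station import readout,viewer
s=readout.observe();print(s["tcp_pos"],s["width"],s["wrist_force"],s["qpos"].round(2))
for n in ("scene","top"):
    c=viewer.camera(n);cv2.imwrite(f"pics/{n}4.png",c["image"][...,::-1])
    P=cloud(c);q=P.reshape(-1,3);d=q[:,:2]-C;cy,sy=np.cos(YAW),np.sin(YAW);lx=d@[cy,sy];ly=d@[-sy,cy]
    m=(abs(ly)<.045)&(abs(lx+.108)<.02)&(q[:,2]<.13)&(q[:,2]>.06);k=q[m]
    print("bar",m.sum(),np.median(lx[m]),lx[m].min(),lx[m].max(),np.percentile(q[m,2],[10,50,90]))
for k in (1,-1): rel(s["tcp_pos"],s["tcp_rot"],[w(-.108,0,.2),w(-.108,0,.083)],down(YAW+k*np.pi/2))
E
```

```text
[ 0.531298   -0.17617971  0.21843192] 0.012952988692516283 [ 0.48038485 -0.75024407  0.1375752 ] [ 0.42  0.29 -0.22  1.81  0.07  1.03 -1.28]
bar 204 -0.10364845118099722 -0.11383091996571944 -0.0896207318436149 [0.10009701 0.10474441 0.10859619]
bar 394 -0.1068688354532723 -0.11520990920647795 -0.08809908380969166 [0.10113601 0.10521592 0.107992  ]
off cm [-8.  -0.1  1.8]
off cm [-8.1 -0.2 13.5]
turn deg [  0.6  -0.3 -90. ]
off cm [-8.  -0.1  1.8]
off cm [-8.1 -0.2 13.5]
turn deg [-0.3 -0.6 90. ]
```

View pics/scene4.png

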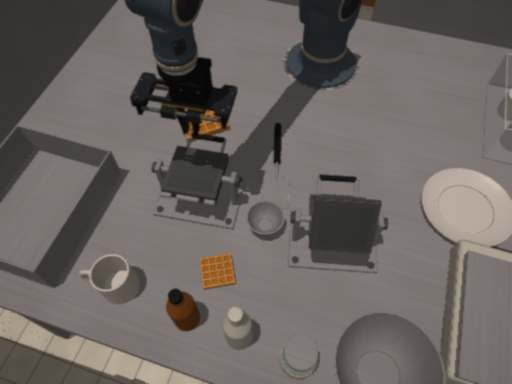

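The lid stays closed and clear of the fingers. Next I'll go over the handle bar, turning the jaws by 90°.

step_arm(
  commands=[
    {"offset": [-1,0,0],"turn": [0,0,-7],"gripper": 0.15},
    {"offset": [-2,0,0],"turn": [0,0,-14],"gripper": 0.15},
    {"offset": [-3,0,0],"turn": [0,0,-21],"gripper": 0.15},
    {"offset": [-4,0,0],"turn": [0,0,-28],"gripper": 0.15},
    {"offset": [-5,0,0],"turn": [0,0,-35],"gripper": 0.15},
    {"offset": [-6,0,0],"turn": [0,0,-42],"gripper": 0.15},
    {"offset": [-7,0,0],"turn": [0,0,-49],"gripper": 0.15},
    {"offset": [-8,0,0],"turn": [0,0,-56],"gripper": 0.15},
    {"offset": [-8,0,0],"turn": [0,0,-63],"gripper": 0.15},
    {"offset": [-8,0,0],"turn": [0,0,-70],"gripper": 0.15},
  ],
)

```text
clock: 5.57
tcp_pos: [0.447, -0.1844, 0.2119]
tcp_rot: [-2.463, -1.946, 0.002]
wrist_force: [0.6, 0.9, 0.2]
width: 0.0373
```

step_arm(
  commands=[
    {"offset": [0,0,0],"turn": [0,0,-7],"gripper": 0.15},
    {"offset": [0,0,0],"turn": [0,0,-14],"gripper": 0.15},
    {"offset": [0,0,0],"turn": [0,0,-20],"gripper": 0.15},
    {"offset": [0,0,0],"turn": [0,0,-20],"gripper": 0.15},
  ],
)

```text
clock: 5.9
tcp_pos: [0.4476, -0.1842, 0.2119]
tcp_rot: [-2.092, -2.34, 0.001]
wrist_force: [-0.3, -0.3, -0.4]
width: 0.0369
```

```bash
python3 - <<'E'
from h import *
from station import readout,viewer
s=readout.observe();print(s["tcp_pos"],s["width"],s["qpos"].round(2))
rel(s["tcp_pos"],s["tcp_rot"],[w(-.108,0,.15),w(-.108,0,.082)],down(YAW+np.pi/2))
c=viewer.camera("wrist");cv2.imwrite("pics/wr5.png",c["image"][...,::-1])
E
```

```text
[ 0.44759312 -0.18418365  0.21191398] 0.0369451788174559 [ 0.69  0.2  -0.44  1.96  0.1   1.    0.32]
off cm [-0.   0.4  6.2]
off cm [-0.   0.4 13. ]
turn deg [-0.1 -0.1  0.1]
```

View pics/wr5.png

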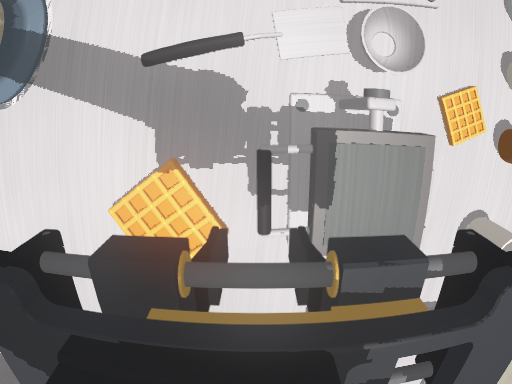

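The wrist view shows the bar at (264,190), centred between the fingers at columns 215 and 300. I'll go down and grip it lightly.

step_arm(
  commands=[
    {"offset": [0,0.4,3],"turn": [0,0,0],"gripper": 0.15},
    {"offset": [0,0.4,6],"turn": [0,0,0],"gripper": 0.15},
    {"offset": [0,0.4,9],"turn": [0,0,0],"gripper": 0.15},
    {"offset": [0,0.4,11],"turn": [0,0,0],"gripper": 0.15},
    {"offset": [0,0.4,13],"turn": [0,0,0],"gripper": 0.15},
    {"offset": [0,0.4,13],"turn": [0,0,0],"gripper": 0.15},
    {"offset": [0,0.4,13],"turn": [0,0,0],"gripper": 0.7},
    {"offset": [0,0.4,13],"turn": [0,0,0],"gripper": 1},
    {"offset": [0,0.4,13],"turn": [0,0,0],"gripper": 1},
    {"offset": [0,0.4,13],"turn": [0,0,0],"gripper": 1},
  ],
  newtons=15,
)

```text
clock: 6.78
tcp_pos: [0.4534, -0.1844, 0.0848]
tcp_rot: [2.095, 2.338, 0.001]
wrist_force: [0.5, 0.5, -0.1]
width: 0.018
```

```bash
python3 - <<'E'
from h import *
from station import readout,viewer
s=readout.observe();print(s["tcp_pos"],s["width"],s["wrist_force"])
c=viewer.camera("scene");cv2.imwrite("pics/scene6.png",cv2.resize(c["image"][80:240,100:270,::-1],None,fx=3,fy=3))
p=s["tcp_pos"];cx,cz=.108,0
for a in range(0,181,12):
    b=np.radians(a);print(a,end=" ");rel(p,s["tcp_rot"],[p+np.append((1-np.cos(b))*.108*np.array([np.cos(YAW),np.sin(YAW)]),.108*np.sin(b))])
E
```

```text
[ 0.45338837 -0.18441556  0.08480294] 0.018043854030707632 [ 0.46574805  0.52288788 -0.13289562]
0 off cm [0. 0. 0.]
12 off cm [-0.   0.2 -2.2]
24 off cm [-0.   0.9 -4.4]
36 off cm [-0.   2.1 -6.3]
48 off cm [-0.   3.6 -8. ]
60 off cm [-0.   5.4 -9.3]
72 off cm [ -0.    7.5 -10.3]
84 off cm [ -0.    9.7 -10.7]
96 off cm [ -0.   12.  -10.7]
108 off cm [ -0.   14.2 -10.2]
120 off cm [-0.  16.2 -9.3]
132 off cm [-0. 18. -8.]
144 off cm [-0.  19.6 -6.3]
156 off cm [-0.  20.7 -4.3]
168 off cm [ 0.  21.4 -2.2]
180 off cm [ 0.  21.6  0. ]
```

View pics/scene6.png

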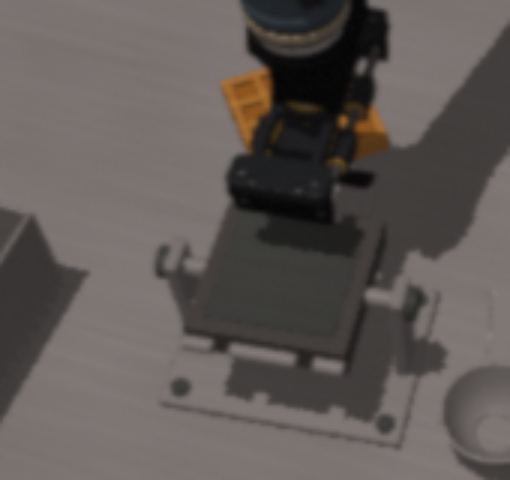

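step_arm(
  commands=[
    {"offset": [0,0,0],"turn": [0,0,0],"gripper": 1},
    {"offset": [0,0,0],"turn": [0,0,0],"gripper": 1},
    {"offset": [0,0,0],"turn": [0,0,0],"gripper": 1},
    {"offset": [0,0.1,-1.1],"turn": [0,0,0],"gripper": 1},
    {"offset": [0,0.2,-2.2],"turn": [0,0,0],"gripper": 1},
    {"offset": [0,0.5,-3.3],"turn": [0,0,0],"gripper": 1},
    {"offset": [0,0.9,-4.4],"turn": [0,0,0],"gripper": 1},
    {"offset": [0,1.5,-5.4],"turn": [0,0,0],"gripper": 1},
    {"offset": [0,2.1,-6.3],"turn": [0,0,0],"gripper": 1},
    {"offset": [0,2.1,-6.3],"turn": [0,0,0],"gripper": 1},
  ],
)

```text
clock: 7.67
tcp_pos: [0.4709, -0.1823, 0.1483]
tcp_rot: [-2.094, -2.337, 0.008]
wrist_force: [-7.6, -1.3, 7.0]
width: 0.013
```

```bash
python3 - <<'E'
from h import *
from station import readout,viewer
s=readout.observe();print(s["tcp_pos"],s["width"],s["wrist_force"])
c=viewer.camera("scene");cv2.imwrite("pics/scene7.png",cv2.resize(c["image"][80:240,100:270,::-1],None,fx=3,fy=3))
E
```

```text
[ 0.4709103  -0.18230442  0.14827525] 0.013002565625077952 [-7.62495758 -1.25386703  7.04415838]
```

View pics/scene7.png

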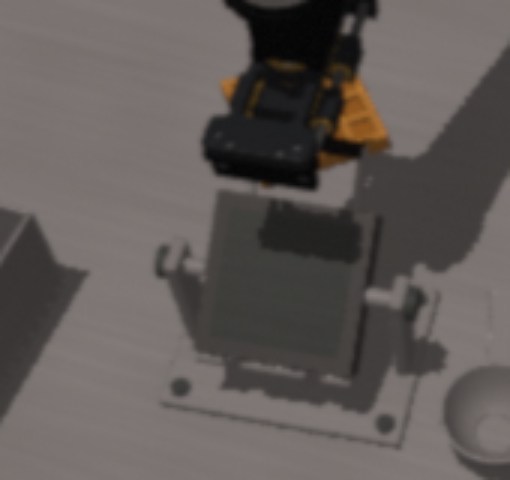

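The iron is swinging up with the handle and the lid stays shut. There is about 10 N of radial push outward, so I'll widen the arc by 2 mm.

step_arm(
  commands=[
    {"offset": [0,0.5,-1.0],"turn": [0,0,0],"gripper": 1},
    {"offset": [0,1.3,-1.9],"turn": [0,0,0],"gripper": 1},
    {"offset": [0,2.2,-2.6],"turn": [0,0,0],"gripper": 1},
    {"offset": [0,3.2,-3.2],"turn": [0,0,0],"gripper": 1},
    {"offset": [0,4.2,-3.7],"turn": [0,0,0],"gripper": 1},
    {"offset": [0,5.3,-4.1],"turn": [0,0,0],"gripper": 1},
    {"offset": [0,6.4,-4.4],"turn": [0,0,0],"gripper": 1},
    {"offset": [0,7.5,-4.6],"turn": [0,0,0],"gripper": 1},
    {"offset": [0,8.7,-4.7],"turn": [0,0,0],"gripper": 1},
    {"offset": [0,8.7,-4.7],"turn": [0,0,0],"gripper": 1},
  ],
)

```text
clock: 8.55
tcp_pos: [0.5633, -0.1717, 0.1958]
tcp_rot: [2.092, 2.339, 0.005]
wrist_force: [2.3, -1.5, 5.2]
width: 0.0134
```

```bash
python3 - <<'E'
from h import *
from station import readout,viewer
s=readout.observe();print(s["tcp_pos"],s["width"],s["wrist_force"])
print((s["tcp_pos"][:2]-C)@[np.cos(YAW),np.sin(YAW)])
c=viewer.camera("scene");cv2.imwrite("pics/scene8.png",cv2.resize(c["image"][80:240,100:270,::-1],None,fx=3,fy=3))
E
```

```text
[ 0.56330055 -0.17166116  0.19582635] 0.01344785893848471 [ 2.33163557 -1.46321637  5.16376058]
0.004311759975394675
```

View pics/scene8.png

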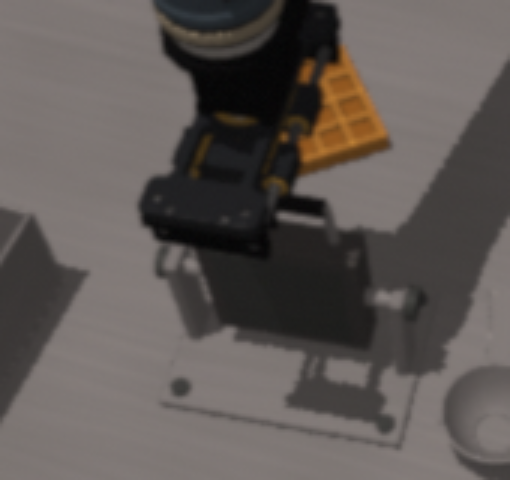

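The iron is vertical with the lid shut and the bar held. Now down the far side.

step_arm(
  commands=[
    {"offset": [0,1.0,0],"turn": [0,0,0],"gripper": 1},
    {"offset": [0,1.9,0.1],"turn": [0,0,0],"gripper": 1},
    {"offset": [0,2.8,0.3],"turn": [0,0,0],"gripper": 1},
    {"offset": [0,3.7,0.6],"turn": [0,0,0],"gripper": 1},
    {"offset": [0,4.6,1.0],"turn": [0,0,0],"gripper": 1},
    {"offset": [0,5.4,1.4],"turn": [0,0,0],"gripper": 1},
    {"offset": [0,6.2,1.9],"turn": [0,0,0],"gripper": 1},
    {"offset": [0,6.9,2.5],"turn": [0,0,0],"gripper": 1},
    {"offset": [0,7.6,3.2],"turn": [0,0,0],"gripper": 1},
    {"offset": [0,7.6,3.2],"turn": [0,0,0],"gripper": 1},
  ],
)

```text
clock: 9.43
tcp_pos: [0.6372, -0.1633, 0.1598]
tcp_rot: [2.094, 2.341, 0.003]
wrist_force: [1.0, 0.2, -1.6]
width: 0.0139
```

```bash
python3 - <<'E'
from h import *
from station import readout,viewer
s=readout.observe();print(s["tcp_pos"],s["width"],s["wrist_force"])
print((s["tcp_pos"][:2]-C)@[np.cos(YAW),np.sin(YAW)])
c=viewer.camera("scene");cv2.imwrite("pics/scene9.png",cv2.resize(c["image"][80:240,100:270,::-1],None,fx=3,fy=3))
E
```

```text
[ 0.63719696 -0.16331823  0.15976647] 0.013896371300330215 [ 0.99857306  0.16471205 -1.55923158]
0.078677407907752
```

View pics/scene9.png

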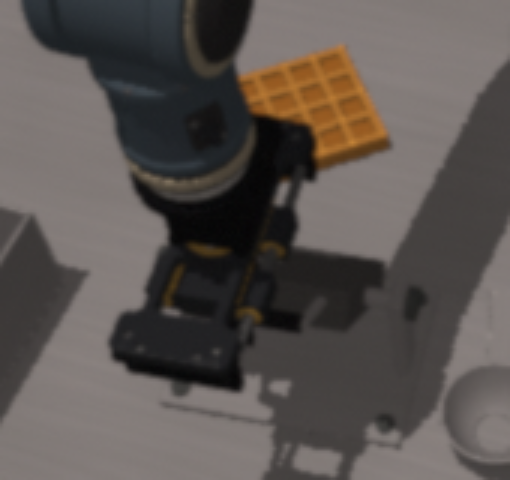

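step_arm(
  commands=[
    {"offset": [0,0.7,0.7],"turn": [0,0,0],"gripper": 1},
    {"offset": [0,1.2,1.5],"turn": [0,0,0],"gripper": 1},
    {"offset": [0,1.7,2.3],"turn": [0,0,0],"gripper": 1},
    {"offset": [0,2.1,3.1],"turn": [0,0,0],"gripper": 1},
    {"offset": [0,2.5,4.0],"turn": [0,0,0],"gripper": 1},
    {"offset": [0,2.8,4.9],"turn": [0,0,0],"gripper": 1},
    {"offset": [0,2.9,5.8],"turn": [0,0,0],"gripper": 1},
    {"offset": [0,3.0,6.7],"turn": [0,0,0],"gripper": 1},
    {"offset": [0,3.0,7.3],"turn": [0,0,0],"gripper": 1},
    {"offset": [0,3.0,7.6],"turn": [0,0,0],"gripper": 1},
  ],
)

```text
clock: 10.32
tcp_pos: [0.6676, -0.1598, 0.0853]
tcp_rot: [2.093, 2.339, 0.006]
wrist_force: [3.6, 2.6, 3.2]
width: 0.0135
```

```bash
python3 - <<'E'
from h import *
from station import readout,viewer
s=readout.observe();print(s["tcp_pos"],s["width"],s["wrist_force"])
print((s["tcp_pos"][:2]-C)@[np.cos(YAW),np.sin(YAW)])
c=viewer.camera("scene");cv2.imwrite("pics/scene10.png",cv2.resize(c["image"][80:240,100:270,::-1],None,fx=3,fy=3))
E
```

```text
[ 0.66755002 -0.15982088  0.08534627] 0.013463207557282997 [3.6308744  2.55465245 3.16602415]
0.10923094904660301
```

View pics/scene10.png

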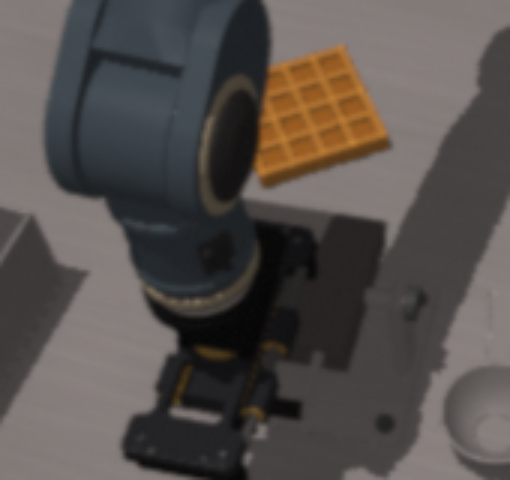

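step_arm(
  commands=[
    {"offset": [0,0,0.2],"turn": [0,0,0],"gripper": 1},
    {"offset": [0,0,0.4],"turn": [0,0,0],"gripper": 1},
    {"offset": [0,0,0.5],"turn": [0,0,0],"gripper": 1},
    {"offset": [0,0,0.5],"turn": [0,0,0],"gripper": 1},
  ],
)

```text
clock: 10.7
tcp_pos: [0.6676, -0.1598, 0.0811]
tcp_rot: [2.092, 2.338, 0.007]
wrist_force: [4.4, 1.5, 1.6]
width: 0.013
```

Now I'll open slightly, rise and check that it is level.

step_arm(
  commands=[
    {"offset": [0,0,0],"turn": [0,0,0],"gripper": 0.2},
    {"offset": [0,0,0],"turn": [0,0,0],"gripper": 0.2},
    {"offset": [0,0,0],"turn": [0,0,0],"gripper": 0.2},
    {"offset": [0,0,0],"turn": [0,0,0],"gripper": 0.2},
    {"offset": [0,0,-2],"turn": [0,0,0],"gripper": 0.2},
    {"offset": [0,0,-4.5],"turn": [0,0,0],"gripper": 0.2},
    {"offset": [0,0,-8],"turn": [0,0,0],"gripper": 0.2},
    {"offset": [0,0,-12],"turn": [0,0,0],"gripper": 0.2},
    {"offset": [0,0,-15],"turn": [0,0,0],"gripper": 0.2},
    {"offset": [0,0,-15],"turn": [0,0,0],"gripper": 0.2},
  ],
)

```text
clock: 11.53
tcp_pos: [0.6686, -0.1615, 0.2385]
tcp_rot: [2.09, 2.331, 0.009]
wrist_force: [1.1, -0.2, 0.6]
width: 0.0349
```

step_arm(
  commands=[
    {"offset": [-3,-2,0],"turn": [0,0,0],"gripper": 0.2},
    {"offset": [-6,-4,0],"turn": [0,0,0],"gripper": 0.2},
    {"offset": [-9,-7,0],"turn": [0,0,0],"gripper": 0.2},
    {"offset": [-12,-10,0],"turn": [0,0,0],"gripper": 0.2},
    {"offset": [-15,-13,0],"turn": [0,0,0],"gripper": 0.2},
    {"offset": [-18,-16,0],"turn": [0,0,0],"gripper": 0.2},
    {"offset": [-21,-18,0],"turn": [0,0,0],"gripper": 0.2},
    {"offset": [-21,-18,0],"turn": [0,0,0],"gripper": 0.2},
  ],
)

```text
clock: 12.2
tcp_pos: [0.5014, -0.4, 0.2295]
tcp_rot: [-2.114, -2.324, 0.013]
wrist_force: [-1.5, -1.5, -0.3]
width: 0.0347
```

```bash
python3 - <<'E'
from h import *
from station import readout,viewer
s=readout.observe();print(s["tcp_pos"],s["width"],s["wrist_force"])
for n in("scene","top"):
    c=viewer.camera(n);cv2.imwrite(f"pics/{n}11.png",c["image"][...,::-1]);np.savez(f"pics/{n}11.npz",**{k:c[k] for k in c})
    q=cloud(c).reshape(-1,3);d=q[:,:2]-C;cy,sy=np.cos(YAW),np.sin(YAW);lx=d@[cy,sy];ly=d@[-sy,cy]
    m=(abs(ly)<.04)&(q[:,2]<.16)&(q[:,2]>.06)
    print(n)
    for lo in np.arange(-.1,.13,.01):
        k=m&(lx>=lo)&(lx<lo+.01); print(round(lo,3),k.sum(),np.median(q[k,2]).round(4) if k.any() else None,end="; ")
E
```

```text
[ 0.50140505 -0.40002237  0.22954436] 0.034704887835284116 [-1.46434531 -1.48556525 -0.32221359]
scene
-0.1 0 None; -0.09 0 None; -0.08 2 0.1045; -0.07 23 0.1152; -0.06 119 0.116; -0.05 120 0.116; -0.04 123 0.1161; -0.03 123 0.1163; -0.02 124 0.1165; -0.01 125 0.1163; -0.0 127 0.1166; 0.01 134 0.1166; 0.02 133 0.1167; 0.03 136 0.1168; 0.04 138 0.1168; 0.05 149 0.117; 0.06 234 0.105; 0.07 16 0.1082; 0.08 13 0.1075; 0.09 14 0.1056; 0.1 108 0.1074; 0.11 125 0.1055; 0.12 0 None; top
-0.1 0 None; -0.09 0 None; -0.08 33 0.1025; -0.07 194 0.1058; -0.06 223 0.1158; -0.05 228 0.1158; -0.04 220 0.1159; -0.03 219 0.1159; -0.02 222 0.1161; -0.01 221 0.116; -0.0 215 0.1161; 0.01 218 0.1162; 0.02 219 0.1162; 0.03 210 0.1163; 0.04 213 0.1163; 0.05 214 0.1163; 0.06 44 0.1159; 0.07 16 0.1086; 0.08 12 0.1063; 0.09 12 0.1048; 0.1 220 0.1063; 0.11 64 0.1062; 0.12 0 None;
```

View pics/scene11.png

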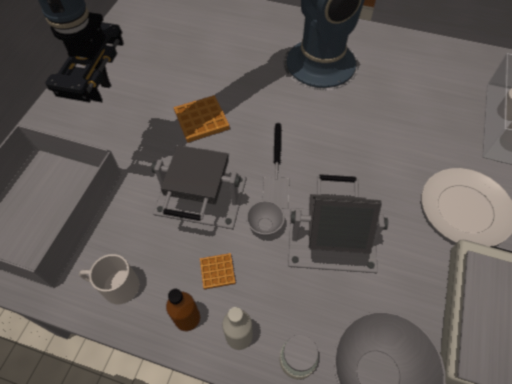

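View pics/top11.png

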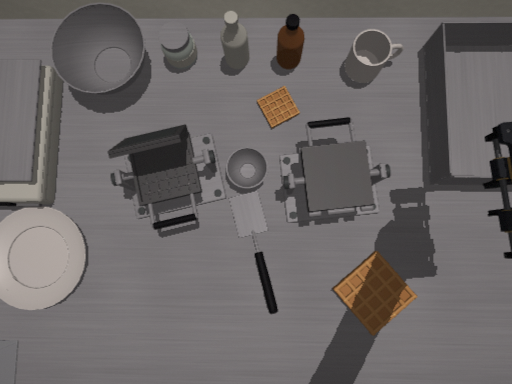

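Both views show the iron upside down and level: the top face is flat at 116 mm from lx -60 to +50 mm, with the handle on the far side. Next I'll check that the lid underneath hasn't sagged.

```bash
python3 - <<'E'
from h import *
c=load("scene11");im=c["image"][130:235,140:260][:,:,::-1]
cv2.imwrite("pics/crop11.png",cv2.convertScaleAbs(cv2.resize(im,None,fx=5,fy=5,interpolation=cv2.INTER_CUBIC),alpha=1.8,beta=10))
q=cloud(c).reshape(-1,3);d=q[:,:2]-C;cy,sy=np.cos(YAW),np.sin(YAW);lx=d@[cy,sy];ly=d@[-sy,cy]
m=(abs(ly)<.03)&(lx>.045)&(lx<.1)&(q[:,2]>.02)
h=np.histogram2d(lx[m],q[m,2],bins=[np.arange(.045,.1,.005),np.arange(.02,.13,.01)])
print(h[0].astype(int))
# through side: min z under the iron seen from side ly
m=(abs(lx)<.06)&(ly>.055)&(ly<.07)&(q[:,2]>.02)&(q[:,2]<.11);print(np.histogram(q[m,2],bins=np.arange(.02,.12,.01)))
w2=readout=None
from station import viewer
c=viewer.camera("wrist");cv2.imwrite("pics/wr11.png",c["image"][...,::-1])
E
```

```text
[[ 0  0  0  0  0  0  0  0  0 52]
 [ 0  0  0  0  0  0  0  0  0 50]
 [ 0  0  0  0  0  0  0  1  3 54]
 [ 0  0  0  0  0  0 12 53 54 55]
 [ 0  0  0  0  0  0  0  0  0  0]
 [ 0  0  0  0  0  0  0  0  0  0]
 [ 0  0  0  0  0  0  0  0  0  0]
 [ 0  0  0  0  0  0  0  0  0  0]
 [ 0  0  0  0  0  0  0  0  0  0]
 [ 0  0  0  0  0  0  0  0  0  0]
 [ 0  0  0  0  0  0  0  0  0  0]]
(array([ 0,  0,  0,  0,  0,  0,  9, 41, 54]), array([0.02, 0.03, 0.04, 0.05, 0.06, 0.07, 0.08, 0.09, 0.1 , 0.11]))
```

View pics/crop11.png

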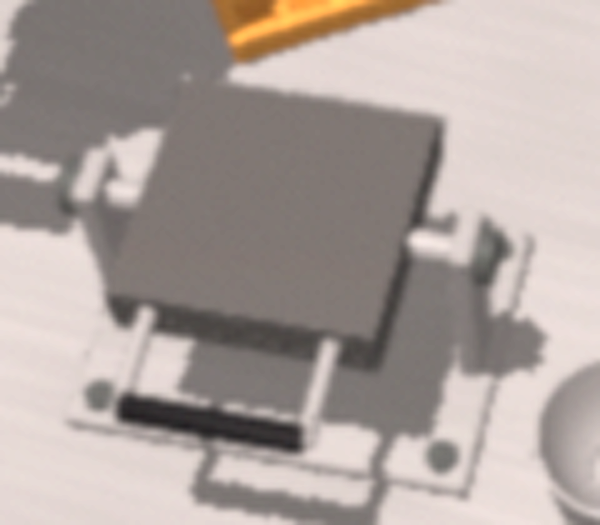

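View pics/wr11.png

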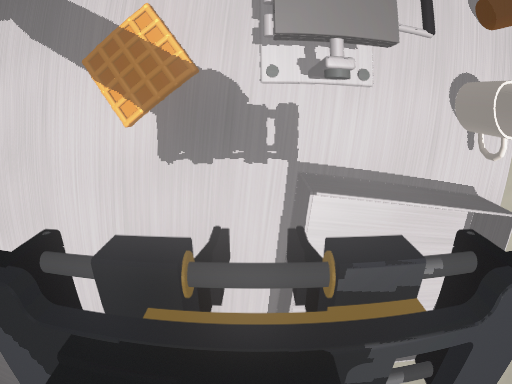

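The far-edge face runs unbroken from z 0.116 down to about 0.086, which is the closed thickness of 30 mm, with no gap. The crop and the wrist side view agree. The spare iron hasn't changed and the arm is clear, so I'm handing in.

```bash
python3 - <<'E'
from station import arm
print(arm.sign_off())
E
```

```text
the job is handed in; nothing more can be done
None
```

I closed the lid of the loaded iron while it was upright, then turned the iron over by its handle. It now rests level and upside down. I handed in at about 12 s, and the hand-in gives no verdict.

- **Lid closing:** with the iron upright, the lid measured flat at 115 mm along its whole length. I held it there for about half a second, with about 8 N against the stop at the last reading.
- **Turning over:** I gripped the bar and swung it over the top. The path was slightly too tight at first, giving about 10 N of radial force, so I widened it by 2 mm. The largest force I saw was about 10 N.
- **Last checks:** the upturned face was level at 116 mm, to within about 1 mm. The far edge is closed over its full 30 mm thickness with no gap, and the handle is on the far side. The other iron looks unchanged, and the arm is clear of everything.
- **Not seen directly:** the waffle is hidden inside the iron. I take it to be inside because the lid stayed shut in every picture and nothing fell out.

None of the checks failed or disagreed.

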